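Pack the stain bottles into their padded tubs

TASK

The slide-staining session is over: pack the two rounded glass bottles for transport, the squat ball-shaped one in the round tub and the taller pear-shaped one in the square tub. Nobody knows how high each tub's bottom is padded, so lower each bottle gently by feel until it just stands on the padding, without pressing hard, banging it against the tub or dropping it, and leave both standing upright on their own. Do not push the other things on the table about.

Things in the scene. Friction and masses are not known exactly. Their poses are not given: they have to be found in the camera images.
- ball_bottle: squat ball-shaped amber glass bottle, loose, upright, about 0.15 to 0.31 kg, 116 mm tall: ball body 68 mm across (widest 34 mm up, flat foot 36 mm across), neck 23 mm across, black round cap 30 mm across from 84 to 116 mm up. Origin: centre of its underside; z is its axis, up. Fragile: at most 12 N on a tub, no fall of 8 mm
- pear_bottle: taller pear-shaped amber glass bottle, loose, upright, about 0.17 to 0.34 kg, 146 mm tall: widest 64 mm across 36 mm up, flat foot 40 mm across, tapering to a 23 mm neck, black round cap 30 mm across from 114 to 146 mm up. Origin: centre of its underside; z is its axis, up. Same care as the other bottle
- round_tub: deep round white tub, fixed to the table, 160 mm tall, open on top, 4 mm wall, outside 124 mm across at the foot and 134 mm at the rim. Origin: centre of its underside, on the table. A flat grey foam pad (gives up to 8 mm, 2.5 N per mm) fills its bottom; its top lies 16 to 66 mm above the tub's underside, unreported: feel for it
- square_tub: deep square white tub, fixed to the table, 134 x 134 mm outside and 160 mm tall, open on top, 4 mm wall; x and y along its sides. Origin: centre of its underside, on the table. Same kind of foam pad, its top 16 to 66 mm above the tub's underside, unreported and independent of the other tub's
- round_tub_rim (a point): centre of the round tub's mouth, at rim height (160 mm up)
- square_tub_rim (a point): centre of the square tub's mouth, at rim height (160 mm up)
- straight_bottle: bystander: straight-sided amber bottle, 48 mm across, 105 mm tall, white cap, loose; origin at the centre of its underside. Leave alone
- medicine_carton: bystander: small white carton 50 x 90 x 45 mm, loose; origin at the centre of its underside. Leave alone
- specimen_cup: bystander: open blue cup, 64 mm across, 60 mm tall, loose; origin at the centre of its underside. Leave alone
- test_kit: bystander: flat white test cassette 30 x 90 x 12 mm, loose; origin at the centre of its underside. Leave alone

How it is judged:
By the outcome, as a careful person would: the job done as asked, in the order asked, and still so for the second after the job is handed in, with the robot touching nothing.
It also fails if it takes over 72 s, if anything falls off the work surface, if the arm or the gripper's body presses on something with over 40 N, if the wrist force passes 120 N, or if a joint passes its speed limit or range.

ROBOT

A 6-joint arm with a two-finger parallel gripper is mounted at the origin on the work surface. World frame = base frame: x ahead of the robot, y to its left, z up, the work surface at z = 0. Lengths are in m, angles in rad, forces in N, time in s.
With the tool pointing down it reaches from about 0.35 to 0.975 m from the base axis. Payload 4.9 kg.
Tool frame: the origin (TCP) lies midway between the tips of the shut fingers; the grasp point (between the pads) lies 19 mm behind it; z points along the fingers, x is the direction in which the jaws open and shut, and the axes are right-handed (so a half turn about z gives the same grasp; the last joint's range is limited). The gripper opens to 85 mm and grips with 20 to 120 N. Pads are 22 mm wide; open, the fingers measure 114 mm over their backs; the gripper's body (76 mm by 85 mm) begins 54 mm behind the grasp point. The pads swing forward as they close: fully open they stand 13 mm farther back than shut.
Start: joints at [-1.405, 0.053, 1.613, -0, 1.476, -0.119], TCP at [0.176, -0.6, 0.231] pointing down, gripper open.
Joint ranges: [-3.01, 3.01], [-1.01, 2.22], [0.06, 2.58], [-1.02, 4.17], [0.09, 2.62], [-3.14, 3.14]. Speed limits (rad/s): [2.57, 2.57, 3.14, 3.14, 3.14, 3.14].

INTERFACE

Orientations are given as a rotation vector (axis times angle).
In Python, from station import bot gives the robot as it stands.
- The arm moves only by the shell command python3 -m creep 'ROWS' [FORCE]. ROWS is JSON, a list that holds one entry, the list of rows, each a list of 7 numbers: the shift along the tool's x, y, z in m, then the turn, a rotation vector about the tool's x, y, z in rad, then the finger opening in m, from 0 to 0.0854. In form: [[[x, y, z, ax, ay, az, jaw], ...]]. A call has 1 to 5 rows; each row shifts and turns the commanded pose from where the row before left it, along the tool's axes as they then stand; what a row does not reach is not made up. A row lasts 1/10 s, in which the tool goes at most 50 mm and 8.59 degrees, less where a joint would pass 70% of its speed; a pose out of reach is approached as far as the arm can. A call with a gripper value outside its range is refused whole. The fingers move at their own pace and stop on an object; FORCE is the grip in N (left out, the last holds). Time passes only in rows, so rows that do not move let the fingers close. It gives the time, the measured TCP pose, the force and the opening at its end, in the units of the state.
- bot.get_obs(): the state, without advancing time (a new reading comes with each control period).
- bot.get_image(name): name is "side" or "top"; returns (picture, depth): 384x512x3 uint8, red, green, blue; 384x512 float32, m along the optical axis (not along the pixel's ray), 0 where there is no reading.
- bot.camera_params(name): a dict with "K" (3x3 intrinsics, pixels), "eye" and "rotation" of the camera in the world. Camera axes: x right, y down, z forward; pixel columns grow to the right and rows downward; lengths in m; the calibration is good to about 2 mm. A picture is of the moment at which its call begins. camera_params takes no time and is no camera call.
- bot.close_job(): hands the job in, once; it reports no verdict.
The state is a dict: "t": time; "joint_pos": joint angles; "dq": joint speeds; "tau": joint torques, N m; "position": TCP position; "tcp_rot": TCP orientation; "ft_force": force on the tool from outside, world axes, zero at the start; "ft_torque": the same for the moment, N m; "grip_width": finger opening in m.
Only numpy, scipy, OpenCV 4.12 (cv2) and the standard library are available. Lean on these libraries where they do the work, as an engineer would, in place of code of your own. Each camera call takes 0.05 s, during which the arm holds its last target. There are 200 camera calls.

## Working session

There is one attempt and no reset: what is moved stays moved. The work goes in short steps, Python scripts to look and compute and a shell command to move; the robot and the scene stay as the last step left them, time stands still between calls to the robot, and variables do not carry over. Pictures are saved under pics/ and viewed, about 8 in all and at most 12, crops included, and the job is handed in when it is done.

```bash
ls; mkdir -p pics; python3 - <<'E'
from station import bot
import cv2,numpy as np
ims=[]
for n in("top","side"):
    p,d=bot.get_image(n); np.savez(f"pics/{n}0.npz",p=p,d=d,**bot.camera_params(n)); cv2.imwrite(f"pics/{n}0.png",p[:,:,::-1])
    c=bot.camera_params(n);print(n,c)
o=bot.get_obs();print(o)
E
```

```text
pics
top {'K': array([[364.08061451,   0.        , 255.27893018],
       [  0.        , 364.08061451, 191.29579708],
       [  0.        ,   0.        ,   1.        ]]), 'eye': array([0.37422236, 0.00629061, 0.944869  ]), 'rotation': array([-2.13409167,  2.14503891, -0.21797105])}
side {'K': array([[369.57841946,   0.        , 251.80267128],
       [  0.        , 369.57841946, 195.30175605],
       [  0.        ,   0.        ,   1.        ]]), 'eye': array([0.21719102, 0.59134515, 0.91314525]), 'rotation': array([-0.71599464,  2.71530479, -0.97511865])}
{'t': 0.1, 'joint_pos': array([-1.40501654e+00,  5.33131012e-02,  1.61417434e+00,  2.39251570e-05,
        1.47602330e+00, -1.18970097e-01]), 'dq': array([-0.00030153, -0.0015007 , -0.00385762,  0.00195762, -0.00048991,
       -0.00171685]), 'tau': array([ 3.05841404e-04, -3.94900632e+01, -3.71364319e+01, -1.07892270e-04,
        3.86163840e-03, -3.00466809e-06]), 'position': array([ 0.17550228, -0.59925221,  0.23016163]), 'tcp_rot': array([-2.51309837e+00,  1.88295241e+00,  2.15299574e-03]), 'ft_force': array([ 0.21665091, -0.31319734,  0.48290848]), 'ft_torque': array([-0.0274249 , -0.03777512, -0.03760911]), 'grip_width': 0.08500056656887987}
```

View pics/top0.png

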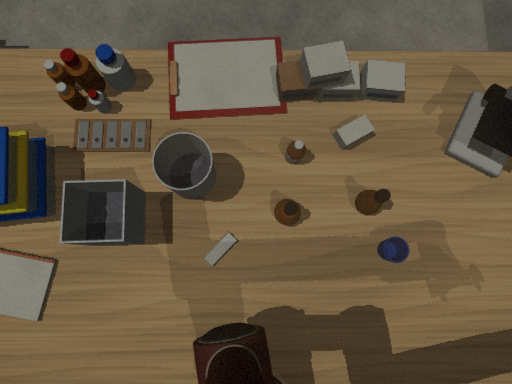

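View pics/side0.png

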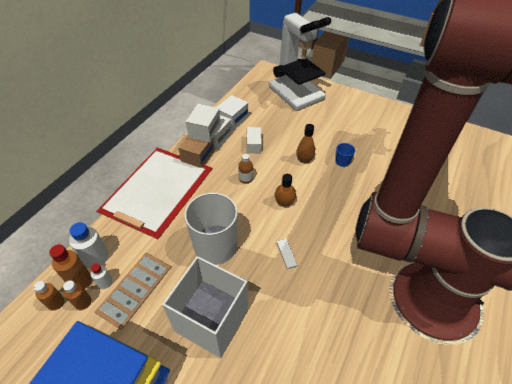

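Top view: the ball bottle is near (288,210), the pear (370,200), the round tub (183,162) and the square tub (95,212). The straight bottle is at (296,150), carton (355,131), cup (394,250) and test kit (221,249). The side view agrees. Next I localise them from depth.

```bash
cat > h.py <<'E'
import numpy as np,cv2
from scipy.spatial.transform import Rotation as R
from scipy.optimize import least_squares
def cloud(f):
    z=np.load(f); d=z['d'];K=z['K'];v,u=np.indices(d.shape)
    P=np.stack([(u-K[0,2])/K[0,0]*d,(v-K[1,2])/K[1,1]*d,d],-1)
    W=P@R.from_rotvec(z['rotation']).as_matrix().T+z['eye']
    W[d==0]=np.nan
    return W,z['p']
E
python3 - <<'E'
from h import *
C={}
for n in("top","side"):
    C[n]=cloud(f"pics/{n}0.npz")
T=C["top"][0]
for nm,(u,v) in dict(ball=(291,207),pear=(380,196),rt=(183,162),st=(95,212),straight=(298,146),carton=(355,131),cup=(394,250),kit=(221,249),table=(250,300)).items(): print(nm,T[v,u].round(3))
def circ(q,r=None):
    c0=q.mean(0)
    f=lambda p:np.hypot(q[:,0]-p[0],q[:,1]-p[1])-(p[2] if r is None else r)
    s=least_squares(f,[*c0,.03],loss='soft_l1',f_scale=.002);return s.x.round(4),np.abs(s.fun).mean().round(4)
for n,(W,p) in C.items():
    W=W.reshape(-1,3)
    print(n,'table z',np.nanmedian(W[(abs(W[:,2])<.02),2]))
    for nm,u,v,h in(("ball",291,207,.116),("pear",380,196,.146)):
        c=T[v,u,:2]
        m=(np.hypot(*(W[:,:2]-c).T)<.06)&(W[:,2]>.01);q=W[m]
        print(nm,len(q),'zmax',np.nanmax(q[:,2]).round(3))
        for a,b in((.015,.03),(.03,.045),(.045,.06),(.06,.08),(h-.03,h-.006),(h-.006,h+.008)):
            k=q[(q[:,2]>a)&(q[:,2]<b)]
            if len(k)>5: print('  ',a,b,len(k),k.mean(0).round(4),circ(k[:,:2]), circ(k[:,:2],.015) if a>h-.04 else '')
    for nm,u,v in(("rt",183,162),("st",95,212)):
        c=T[v,u,:2]; m=np.hypot(*(W[:,:2]-c).T)<.12;q=W[m]
        rim=q[(q[:,2]>.152)&(q[:,2]<.17)]
        print(nm,'rim',len(rim),rim.min(0).round(3),rim.max(0).round(3),circ(rim[:,:2]))
        if nm=="st":
            print(cv2.minAreaRect(rim[:,:2].astype(np.float32)))
        c2=(rim[:,:2].min(0)+rim[:,:2].max(0))/2
        i=W[np.hypot(*(W[:,:2]-c2).T)<.045]; print('  inside z pct',np.nanpercentile(i[:,2],[5,25,50,75,95]).round(3),len(i))
E
```

```text
ball [ 0.486 -0.097  0.115]
pear [ 0.506 -0.293  0.149]
rt [0.619 0.17  0.02 ]
st [0.485 0.376 0.05 ]
straight [ 0.635 -0.119  0.107]
carton [ 0.695 -0.278  0.045]
cup [ 0.389 -0.374  0.006]
kit [0.394 0.07  0.013]
table [ 0.268 -0.003  0.001]
top table z 0.00117719374126235
ball 555 zmax 0.12
   0.03 0.045 59 [ 0.4744 -0.0877  0.0404] (array([ 0.4849, -0.0974,  0.0324]), np.float64(0.0006)) 
   0.045 0.06 199 [ 0.4801 -0.0934  0.0546] (array([ 0.4848, -0.0971,  0.0277]), np.float64(0.002)) 
   0.06 0.08 143 [ 0.4792 -0.0919  0.0644] (array([ 0.4865, -0.0985,  0.0203]), np.float64(0.0026)) 
   0.08600000000000001 0.11 22 [ 0.477  -0.0888  0.0981] (array([ 0.4852, -0.0974,  0.0147]), np.float64(0.0002)) (array([ 0.4854, -0.0977,  0.03  ]), np.float64(0.0002))
   0.11 0.124 132 [ 0.4847 -0.0972  0.1168] (array([ 0.4848, -0.0971,  0.0104]), np.float64(0.003)) (array([ 0.4872, -0.0957,  0.03  ]), np.float64(0.005))
pear 670 zmax 0.151
   0.015 0.03 16 [ 0.4987 -0.2798  0.0242] (array([ 0.5097, -0.3036,  0.0301]), np.float64(0.0004)) 
   0.03 0.045 52 [ 0.4982 -0.2839  0.0388] (array([ 0.
[... 2310 characters left out ...]
rray([ 0.5081, -0.2995,  0.0141]), np.float64(0.0013)) (array([ 0.5084, -0.3006,  0.03  ]), np.float64(0.0013))
   0.13999999999999999 0.154 48 [ 0.5082 -0.2983  0.1434] (array([ 0.5081, -0.2983,  0.0104]), np.float64(0.003)) (array([ 0.5078, -0.3025,  0.03  ]), np.float64(0.0047))
rt rim 331 [0.518 0.083 0.152] [0.652 0.219 0.163] (array([0.5843, 0.1515, 0.0645]), np.float64(0.0011))
  inside z pct [0.018 0.02  0.021 0.023 0.024] 48
st rim 646 [0.405 0.27  0.152] [0.543 0.407 0.163] (array([0.4742, 0.3397, 0.0721]), np.float64(0.0066))
((0.47462743520736694, 0.33716320991516113), (0.13563938438892365, 0.1361122578382492), 1.543772578239441)
  inside z pct [0.047 0.048 0.049 0.05  0.051] 911
```

```bash
python3 -m creep '[[[0,0,0,0,0,0.142,0.085],[0,0,0,0,0,0.142,0.085],[0,0,0,0,0,0,0.085]]]' 40
python3 -m creep '[[[-0.0336,-0.0206,0,0,0,0,0.085],[-0.0336,-0.0206,0,0,0,0,0.085],[-0.0336,-0.0206,0,0,0,0,0.085],[-0.0336,-0.0206,0,0,0,0,0.085],[-0.0336,-0.0206,0,0,0,0,0.085]]]'
python3 -m creep '[[[-0.0336,-0.0206,0,0,0,0,0.085],[-0.0336,-0.0206,0,0,0,0,0.085],[-0.0336,-0.0206,0,0,0,0,0.085],[-0.0336,-0.0206,0,0,0,0,0.085],[-0.0336,-0.0206,0,0,0,0,0.085]]]'
```

```text
t: 0.4
position: [0.1755, -0.5995, 0.2306]
tcp_rot: [-2.222, 2.22, 0.001]
ft_force: [0.7, -0.3, -0.1]
grip_width: 0.0848
t: 0.9
position: [0.2789, -0.4302, 0.231]
tcp_rot: [-2.226, 2.217, 0.001]
ft_force: [1.0, -0.1, -0.4]
grip_width: 0.0851
t: 1.4
position: [0.3818, -0.2621, 0.2311]
tcp_rot: [-2.226, 2.217, -0.0]
ft_force: [-0.4, -0.9, -0.1]
grip_width: 0.0849
```

```bash
python3 -m creep '[[[-0.0336,-0.0206,0,0,0,0,0.085],[-0.0336,-0.0206,0,0,0,0,0.085],[-0.0336,-0.0206,0,0,0,0,0.085],[-0.0336,-0.0206,0,0,0,0,0.085],[-0.0322,-0.0208,0,0,0,0,0.085]]]'
python3 -m creep '[[[0,0,0,0,0,0,0.07],[0,0,0,0,0,0,0.07]]]'
python3 - <<'E'
from h import *
from station import bot
o=bot.get_obs();print(o['position'],R.from_rotvec(o['tcp_rot']).as_matrix().round(4))
E
```

```text
t: 1.9
position: [0.4849, -0.0952, 0.2312]
tcp_rot: [-2.227, 2.216, -0.0]
ft_force: [0.3, -1.0, 0.0]
grip_width: 0.0849
t: 2.1
position: [0.4844, -0.0963, 0.231]
tcp_rot: [2.227, -2.215, -0.001]
ft_force: [-0.3, -0.7, -0.0]
grip_width: 0.0704
[ 0.48439476 -0.0962888   0.2309532 ] [[ 5.e-03 -1.e+00 -9.e-04]
 [-1.e+00 -5.e-03 -2.e-04]
 [ 2.e-04  9.e-04 -1.e+00]]
```

```bash
python3 -m creep '[[[0,0,0.03,0,0,0,0.07],[0,0,0.03,0,0,0,0.07],[0,0,0.03,0,0,0,0.07],[0,0,0.03,0,0,0,0.07],[0,0,0.02,0,0,0,0.07]]]' 40
python3 -m creep '[[[0,0,0.013,0,0,0,0.06],[0,0,0,0,0,0,0.06],[0,0,0,0,0,0,0.05]]]'
python3 -m creep '[[[0,0,0,0,0,0,0.04],[0,0,0,0,0,0,0.036],[0,0,0,0,0,0,0.033],[0,0,0,0,0,0,0.030],[0,0,0,0,0,0,0.026]]]'
python3 - <<'E'
from station import bot
import cv2,numpy as np
a=[]
for n in("top","side"):
    p,d=bot.get_image(n); a.append(cv2.resize(p[130:260,220:350],None,fx=3,fy=3))
cv2.imwrite("pics/g1.png",np.hstack(a)[:,:,::-1])
E
python3 -m creep '[[[0,0,0,0,0,0,0.02],[0,0,0,0,0,0,0.015],[0,0,0,0,0,0,0.01]]]'
```

```text
t: 2.6
position: [0.4825, -0.0978, 0.0888]
tcp_rot: [2.221, -2.22, -0.004]
ft_force: [0.1, -0.9, -0.1]
grip_width: 0.07
t: 2.9
position: [0.4847, -0.0976, 0.0791]
tcp_rot: [-2.222, 2.221, -0.002]
ft_force: [0.0, 0.1, -0.1]
grip_width: 0.0499
t: 3.4
position: [0.485, -0.097, 0.079]
tcp_rot: [-2.222, 2.22, -0.002]
ft_force: [0.8, 0.7, 2.3]
grip_width: 0.0292
t: 3.8
position: [0.485, -0.097, 0.079]
tcp_rot: [-2.222, 2.22, -0.002]
ft_force: [-0.5, 1.4, 4.7]
grip_width: 0.0292
```

View pics/g1.png

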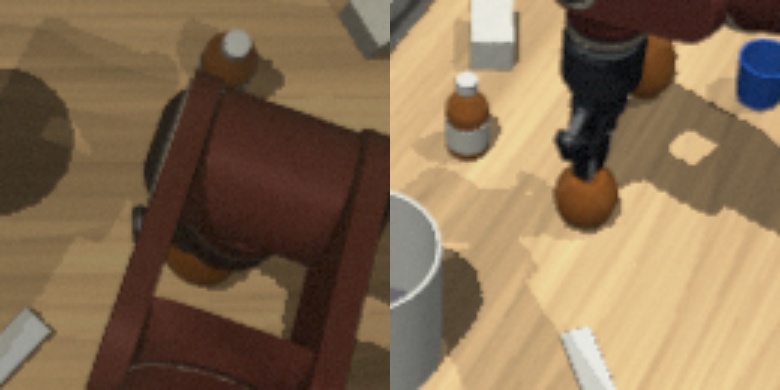

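The picture shows the fingers closed on the cap of the ball bottle, which is upright at about (585,195) in the right half. The grip is 29 mm wide. Now I lift it.

```bash
python3 -m creep '[[[0,0,-0.003,0,0,0,0.01],[0,0,-0.007,0,0,0,0.01],[0,0,-0.02,0,0,0,0.01],[0,0,-0.03,0,0,0,0.01],[0,0,-0.035,0,0,0,0.01]]]'
python3 -m creep '[[[0,0,-0.035,0,0,0,0.01],[0,0,-0.03,0,0,0,0.01],[0,0,-0.025,0,0,0,0.01],[0,0,-0.015,0,0,0,0.01],[0,0,0,0,0,0,0.01]]]'
python3 -m creep '[[[0,0,0,0,0,0,0.01],[-0.007,-0.003,0,0,0,0,0.01],[-0.017,-0.007,0,0,0,0,0.01],[-0.026,-0.010,0,0,0,0,0.01],[-0.030,-0.012,0,0,0,0,0.01]]]'
python3 -m creep '[[[-0.034,-0.014,0,0,0,0,0.01],[-0.034,-0.014,0,0,0,0,0.01],[-0.034,-0.014,0,0,0,0,0.01],[-0.028,-0.012,0,0,0,0,0.01],[-0.022,-0.009,0,0,0,0,0.01]]]'
python3 -m creep '[[[-0.010,-0.0045,0,0,0,0,0.01],[-0.004,0,0,0,0,0,0.01],[0,0,0,0,0,0,0.01],[0,0,0,0,0,0,0.01],[0,0,0,0,0,0,0.01]]]'
python3 - <<'E'
from station import bot
import cv2,numpy as np
a=[]
for n,b in(("top",(90,270,120,300)),("side",(110,290,130,310))):
    p,d=bot.get_image(n); a.append(cv2.resize(p[b[0]:b[1],b[2]:b[3]],(400,400)))
cv2.imwrite("pics/g2.png",np.hstack(a)[:,:,::-1])
print(bot.get_obs()['position'],bot.get_obs()['ft_force'])
E
```

```text
t: 4.3
position: [0.4827, -0.0965, 0.1723]
tcp_rot: [2.221, -2.219, -0.006]
ft_force: [0.5, -0.8, -1.8]
grip_width: 0.0293
t: 4.8
position: [0.4852, -0.0973, 0.2805]
tcp_rot: [-2.221, 2.22, -0.006]
ft_force: [0.6, 0.9, -1.4]
grip_width: 0.0292
t: 5.3
position: [0.5159, -0.0159, 0.2762]
tcp_rot: [2.22, -2.221, -0.004]
ft_force: [1.1, -0.1, -1.9]
grip_width: 0.0293
t: 5.8
position: [0.5788, 0.1375, 0.2758]
tcp_rot: [2.222, -2.217, -0.004]
ft_force: [0.6, 0.2, -1.7]
grip_width: 0.0288
t: 6.3
position: [0.5835, 0.1482, 0.2784]
tcp_rot: [2.221, -2.222, 0.0]
ft_force: [-1.1, -0.4, -2.9]
grip_width: 0.0295
[0.58363063 0.1483436  0.27851223] [-0.40646054  0.13874115 -1.60049939]
```

View pics/g2.png

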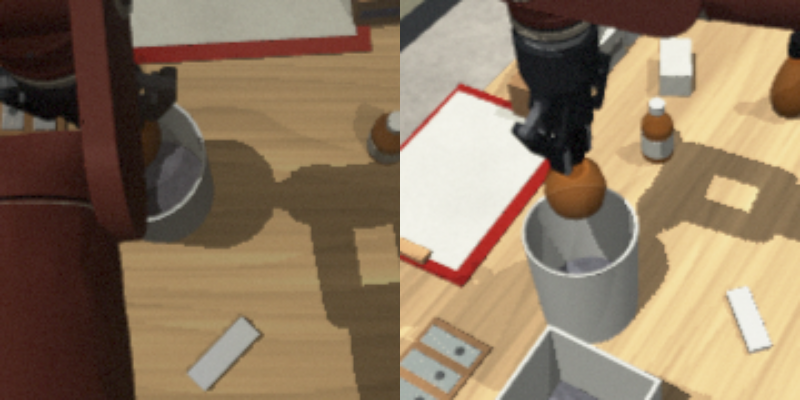

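The side view shows the ball bottle held above the round tub's mouth at about (575,185), with the pad visible below. I check its axis before lowering.

```bash
cat > held.py <<'E'
from h import *
from station import bot
import sys
# centre of amber glass seen now, from given height band above underside; args: r(widest) height-of-widest under TCP
r,dz=float(sys.argv[1]),float(sys.argv[2])
o=bot.get_obs();t=o['position'];print('tcp',t.round(4),'f',o['ft_force'].round(1))
for n in("side","top"):
    p,d=bot.get_image(n); np.savez("pics/tmp.npz",p=p,d=d,**bot.camera_params(n))
    W,p=cloud("pics/tmp.npz");hsv=cv2.cvtColor(p,cv2.COLOR_RGB2HSV)
    m=(hsv[...,0]<16)&(hsv[...,1]>150)&(np.hypot(W[...,0]-t[0],W[...,1]-t[1])<.06)&(abs(W[...,2]-(t[2]-dz))<(.025 if r>.033 else .012))
    q=W[m]
    if len(q)<30: print(n,'few',len(q));continue
    if r>.033: f=lambda c:np.linalg.norm(q-c,axis=1)-r
    else: f=lambda c:np.hypot(q[:,0]-c[0],q[:,1]-c[1])-r
    s=least_squares(f,[t[0],t[1],t[2]-dz],loss='soft_l1',f_scale=.002);print(n,len(q),s.x.round(4),'offset',(s.x-t).round(4),'res',abs(s.fun).mean().round(4))
E
python3 held.py .034 .045
python3 -m creep '[[[0,0,0.008,0,0,0,0.01],[0,0,0.02,0,0,0,0.01],[0,0,0.025,0,0,0,0.01],[0,0,0.02,0,0,0,0.01],[0,0,0.01,0,0,0,0.01]]]'
python3 -m creep '[[[0,0,0.015,0,0,0,0.01],[0,0,0.015,0,0,0,0.01],[0,0,0.007,0,0,0,0.01],[0,0,0,0,0,0,0.01],[0,0,0,0,0,0,0.01]]]'
```

```text
tcp [0.5836 0.1483 0.2785] f [-0.4  0.1 -1.6]
side 358 [0.5842 0.1501 0.2332] offset [ 0.0005  0.0018 -0.0453] res 0.0009
top 65 [0.5834 0.1498 0.2369] offset [-0.0002  0.0014 -0.0416] res 0.0008
t: 7.0
position: [0.5822, 0.1488, 0.192]
tcp_rot: [2.22, -2.218, -0.004]
ft_force: [-0.5, -0.2, -2.4]
grip_width: 0.0294
t: 7.5
position: [0.584, 0.1492, 0.1587]
tcp_rot: [-2.222, 2.22, -0.001]
ft_force: [-0.3, -0.6, -1.4]
grip_width: 0.0291
```

```bash
for i in 1; do
python3 -m creep '[[[0,0,0.005,0,0,0,0.01],[0,0,0.005,0,0,0,0.01],[0,0,0,0,0,0,0.01]]]'
python3 -m creep '[[[0,0,0.002,0,0,0,0.01],[0,0,0.002,0,0,0,0.01],[0,0,0,0,0,0,0.01]]]'
done | grep -E 'pos|force'
```

```text
position: [0.5833, 0.1491, 0.1475]
ft_force: [0.0, -0.5, -2.3]
position: [0.5835, 0.1491, 0.1439]
ft_force: [-0.3, 0.7, -2.1]
```

```bash
(python3 -m creep '[[[0,0,0.002,0,0,0,0.01],[0,0,0.002,0,0,0,0.01],[0,0,0,0,0,0,0.01]]]'
python3 -m creep '[[[0,0,0.002,0,0,0,0.01],[0,0,0,0,0,0,0.01]]]') | grep -E 'pos|force'
```

```text
position: [0.5835, 0.1491, 0.1399]
ft_force: [-0.2, -0.3, -2.0]
position: [0.5835, 0.1491, 0.138]
ft_force: [-0.7, -0.4, -1.8]
```

```bash
python3 -m creep '[[[0,0,0.002,0,0,0,0.01],[0,0,0.002,0,0,0,0.01],[0,0,0,0,0,0,0.01]]]' | grep -E 'pos|force'
```

```text
position: [0.5834, 0.1491, 0.1338]
ft_force: [-0.2, 0.5, -1.9]
```

```bash
python3 -m creep '[[[0,0,0.002,0,0,0,0.01],[0,0,0.002,0,0,0,0.01],[0,0,0,0,0,0,0.01]]]' | grep -E 'pos|force'
```

```text
position: [0.5834, 0.1491, 0.1298]
ft_force: [-0.1, -0.4, -2.3]
```

```bash
python3 -m creep '[[[0,0,0.002,0,0,0,0.01],[0,0,0.002,0,0,0,0.01],[0,0,0,0,0,0,0.01]]]' | grep -E 'pos|force'
```

```text
position: [0.5834, 0.1491, 0.1258]
ft_force: [0.4, 0.1, -2.3]
```

```bash
python3 -m creep '[[[0,0,0.002,0,0,0,0.01],[0,0,0.002,0,0,0,0.01],[0,0,0,0,0,0,0.01]]]' | grep -E 'pos|force'
```

```text
position: [0.5834, 0.1491, 0.1218]
ft_force: [0.2, -0.2, -1.5]
```

```bash
python3 -m creep '[[[0,0,0.002,0,0,0,0.01],[0,0,0.002,0,0,0,0.01],[0,0,0,0,0,0,0.01]]]' | grep -E 'pos|force'
```

```text
position: [0.5834, 0.1491, 0.1178]
ft_force: [-0.1, 0.2, -1.6]
```

```bash
python3 -m creep '[[[0,0,0.002,0,0,0,0.01],[0,0,0.002,0,0,0,0.01],[0,0,0,0,0,0,0.01]]]' | grep -E 'pos|force'
```

```text
position: [0.5834, 0.1491, 0.1138]
ft_force: [-0.3, 0.4, -1.7]
```

```bash
python3 -m creep '[[[0,0,0.002,0,0,0,0.01],[0,0,0.002,0,0,0,0.01],[0,0,0,0,0,0,0.01]]]' | grep -E 'pos|force'
```

```text
position: [0.5834, 0.1491, 0.1098]
ft_force: [0.3, 0.6, -2.2]
```

```bash
(python3 -m creep '[[[0,0,0.002,0,0,0,0.01],[0,0,0,0,0,0,0.01]]]'; python3 -m creep '[[[0,0,0.001,0,0,0,0.01],[0,0,0,0,0,0,0.01]]]'; python3 -m creep '[[[0,0,0.001,0,0,0,0.01],[0,0,0,0,0,0,0.01]]]'; python3 -m creep '[[[0,0,0.001,0,0,0,0.01],[0,0,0,0,0,0,0.01]]]')| grep -E 'pos|force'
```

```text
position: [0.5835, 0.1491, 0.108]
ft_force: [-0.4, 0.5, -2.4]
position: [0.5836, 0.1491, 0.1072]
ft_force: [1.1, 0.4, -2.2]
position: [0.5836, 0.1491, 0.1062]
ft_force: [0.3, -0.2, -2.2]
position: [0.5836, 0.1491, 0.1051]
ft_force: [0.4, 0.2, -1.9]
```

```bash
(python3 -m creep '[[[0,0,0.001,0,0,0,0.01],[0,0,0,0,0,0,0.01]]]'; python3 -m creep '[[[0,0,0.001,0,0,0,0.01],[0,0,0,0,0,0,0.01]]]'; python3 -m creep '[[[0,0,0.0007,0,0,0,0.01],[0,0,0,0,0,0,0.01]]]')| grep -E 'pos|force'
```

```text
position: [0.5836, 0.1491, 0.1041]
ft_force: [0.6, -0.7, -2.8]
position: [0.5836, 0.1491, 0.1031]
ft_force: [0.1, -0.1, -1.9]
position: [0.5836, 0.1491, 0.1025]
ft_force: [-0.4, -0.2, -2.3]
```

```bash
(python3 -m creep '[[[0,0,0.0007,0,0,0,0.01],[0,0,0,0,0,0,0.01]]]'; python3 -m creep '[[[0,0,0.0007,0,0,0,0.01],[0,0,0,0,0,0,0.01]]]')| grep -E 'pos|force'
```

```text
position: [0.5836, 0.1491, 0.1018]
ft_force: [-0.7, -0.2, -2.6]
position: [0.5837, 0.1491, 0.1012]
ft_force: [-0.2, 0.4, -0.6]
```

```bash
(python3 -m creep '[[[0,0,0.0005,0,0,0,0.01],[0,0,0,0,0,0,0.01]]]'; python3 -m creep '[[[0,0,0.0005,0,0,0,0.01],[0,0,0,0,0,0,0.01]]]')| grep -E 'pos|force'
```

```text
position: [0.5838, 0.1491, 0.1009]
ft_force: [0.3, -1.2, -0.4]
position: [0.5838, 0.1492, 0.1005]
ft_force: [-1.2, -1.2, 0.1]
```

Contact felt at TCP z of about 0.101, so the underside is about 22 mm up, and the pad now carries the weight. I release.

```bash
python3 -m creep '[[[0,0,0,0,0,0,0.029],[0,0,0,0,0,0,0.030],[0,0,0,0,0,0,0.032],[0,0,0,0,0,0,0.035],[0,0,0,0,0,0,0.04]]]' 20
python3 -m creep '[[[0,0,0,0,0,0,0.045],[0,0,0,0,0,0,0.05],[0,0,0,0,0,0,0.05]]]'
python3 -m creep '[[[0,0,-0.005,0,0,0,0.05],[0,0,-0.01,0,0,0,0.05],[0,0,-0.02,0,0,0,0.05],[0,0,-0.03,0,0,0,0.05],[0,0,-0.035,0,0,0,0.05]]]'
python3 -m creep '[[[0.01,0,-0.04,0,0,0,0.06],[0.03,0.005,-0.01,0,0,0,0.07],[0.035,0.006,0,0,0,0,0.07],[0.04,0.006,0,0,0,0,0.07],[0.04,0.006,0,0,0,0,0.07]]]'
python3 - <<'E'
from station import bot
import cv2,numpy as np
from h import *
a=[]
for n,b in(("top",(90,270,120,300)),("side",(150,290,150,290))):
    p,d=bot.get_image(n); np.savez(f"pics/{n}1.npz",p=p,d=d,**bot.camera_params(n)); a.append(cv2.resize(p[b[0]:b[1],b[2]:b[3]],(400,400)))
    W,_=cloud(f"pics/{n}1.npz");W=W.reshape(-1,3)
    q=W[(np.hypot(W[:,0]-.5838,W[:,1]-.15)<.045)&(W[:,2]>.125)&(W[:,2]<.15)];print(n,len(q),q.mean(0).round(4) if len(q) else '',q[:,2].max().round(3) if len(q) else '')
cv2.imwrite("pics/g3.png",np.hstack(a)[:,:,::-1])
E
```

```text
t: 13.4
position: [0.5838, 0.1491, 0.1002]
tcp_rot: [-2.222, 2.221, -0.0]
ft_force: [0.1, -0.1, -0.3]
grip_width: 0.0398
t: 13.7
position: [0.5837, 0.1491, 0.1002]
tcp_rot: [2.222, -2.22, 0.0]
ft_force: [0.5, 0.7, 0.6]
grip_width: 0.0498
t: 14.2
position: [0.5831, 0.149, 0.201]
tcp_rot: [2.221, -2.22, -0.002]
ft_force: [0.1, 0.2, 0.2]
grip_width: 0.0498
t: 14.7
position: [0.5607, -0.0071, 0.2518]
tcp_rot: [-2.222, 2.219, -0.003]
ft_force: [0.0, 0.1, 1.5]
grip_width: 0.0703
top 147 [0.5823 0.1476 0.1375] 0.142
side 111 [0.5816 0.1545 0.1345] 0.139
```

View pics/g3.png

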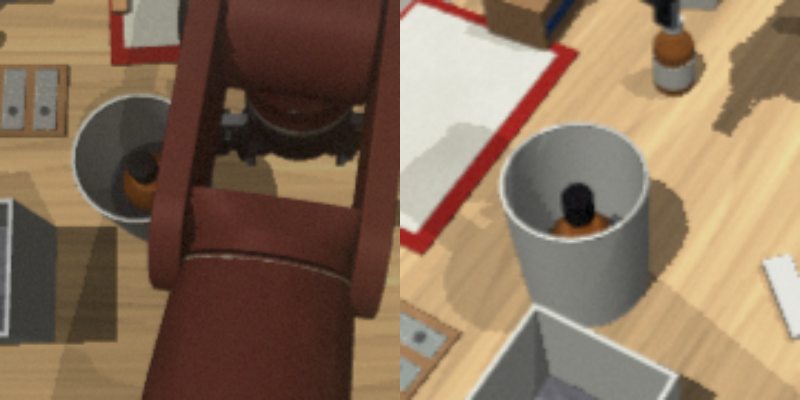

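The ball bottle stands upright on the pad in the round tub: cap at (577,205) in the right half, top at about 0.139 m. Next is the pear.

```bash
python3 -m creep '[[[0.04,0.007,0,0,0,0,0.07],[0.04,0.007,0,0,0,0,0.07],[0.04,0.007,0,0,0,0,0.07],[0.04,0.007,0,0,0,0,0.07],[0.04,0.007,0,0,0,0,0.07]]]' 40
python3 -m creep '[[[0.04,0.007,0,0,0,0,0.07],[0.035,0.006,0,0,0,0,0.07],[0.015,0.002,0,0,0,0,0.07],[0.006,0.001,0,0,0,0,0.07],[0,0,0,0,0,0,0.07]]]'
python3 -m creep '[[[0,0,0,0,0,0,0.07],[0,0,0,0,0,0,0.07]]]'
```

```text
t: 15.3
position: [0.526, -0.2068, 0.2513]
tcp_rot: [-2.223, 2.219, -0.002]
ft_force: [0.6, -0.8, 0.1]
grip_width: 0.07
t: 15.8
position: [0.5104, -0.3015, 0.2504]
tcp_rot: [-2.222, 2.22, 0.0]
ft_force: [0.2, 0.4, 0.7]
grip_width: 0.07
t: 16.0
position: [0.5105, -0.3006, 0.2503]
tcp_rot: [-2.224, 2.218, 0.0]
ft_force: [0.3, 0.2, -0.6]
grip_width: 0.0702
```

```bash
python3 -m creep '[[[0.0015,0.0015,0.03,0,0,0,0.07],[0,0,0.03,0,0,0,0.07],[0,0,0.03,0,0,0,0.07],[0,0,0.03,0,0,0,0.07],[0,0,0.014,0,0,0,0.07]]]' 40
python3 -m creep '[[[0,0,0.007,0,0,0,0.06],[0,0,0,0,0,0,0.06],[0,0,0,0,0,0,0.05]]]'
python3 -m creep '[[[0,0,0,0,0,0,0.04],[0,0,0,0,0,0,0.036],[0,0,0,0,0,0,0.033],[0,0,0,0,0,0,0.030],[0,0,0,0,0,0,0.026]]]'
python3 -m creep '[[[0,0,0,0,0,0,0.02],[0,0,0,0,0,0,0.015],[0,0,0,0,0,0,0.01]]]'
```

```text
t: 16.5
position: [0.5074, -0.3013, 0.1129]
tcp_rot: [2.223, -2.219, -0.008]
ft_force: [0.1, -0.4, -0.2]
grip_width: 0.0699
t: 16.8
position: [0.5096, -0.3039, 0.111]
tcp_rot: [-2.222, 2.22, -0.004]
ft_force: [0.2, -0.1, -0.0]
grip_width: 0.0502
t: 17.3
position: [0.5089, -0.3036, 0.1098]
tcp_rot: [-2.222, 2.22, -0.001]
ft_force: [0.2, 0.3, 2.3]
grip_width: 0.0289
t: 17.6
position: [0.5089, -0.3036, 0.1098]
tcp_rot: [-2.222, 2.22, -0.001]
ft_force: [0.6, 0.8, 4.2]
grip_width: 0.0292
```

```bash
(python3 -m creep '[[[0,0,-0.003,0,0,0,0.01],[0,0,-0.007,0,0,0,0.01],[0,0,-0.02,0,0,0,0.01],[0,0,-0.03,0,0,0,0.01],[0,0,-0.035,0,0,0,0.01]]]'
python3 -m creep '[[[0,0,-0.035,0,0,0,0.01],[0,0,-0.03,0,0,0,0.01],[0,0,-0.025,0,0,0,0.01],[0,0,-0.015,0,0,0,0.01],[0,0,0,0,0,0,0.01]]]'
python3 -m creep '[[[-0.01,0,0,0,0,0,0.01],[-0.02,0,0,0,0,0,0.01],[-0.03,0,0,0,0,0,0.01],[-0.035,0.0022,0,0,0,0,0.01],[-0.035,0.0022,0,0,0,0,0.01]]]'
python3 -m creep '[[[-0.035,0.0022,0,0,0,0,0.01],[-0.035,0.0022,0,0,0,0,0.01],[-0.035,0.0022,0,0,0,0,0.01],[-0.035,0.0022,0,0,0,0,0.01],[-0.035,0.0022,0,0,0,0,0.01]]]') 
python3 held.py .032 .073
```

```text
t: 18.1
position: [0.5072, -0.3026, 0.2029]
tcp_rot: [2.222, -2.22, -0.007]
ft_force: [0.7, -0.5, -2.8]
grip_width: 0.0293
t: 18.6
position: [0.5092, -0.304, 0.3117]
tcp_rot: [-2.222, 2.22, -0.006]
ft_force: [0.7, -0.1, -1.7]
grip_width: 0.0289
t: 19.1
position: [0.503, -0.1705, 0.3069]
tcp_rot: [2.222, -2.22, -0.006]
ft_force: [1.5, 0.6, -1.3]
grip_width: 0.0289
t: 19.6
position: [0.4912, 0.0044, 0.3072]
tcp_rot: [2.222, -2.218, -0.004]
ft_force: [-0.3, 0.7, -2.4]
grip_width: 0.029
tcp [0.4912 0.0044 0.3072] f [-0.3  0.7 -2.4]
side 153 [0.4918 0.0057 0.2342] offset [ 0.0006  0.0013 -0.073 ] res 0.0011
top few 11
```

```bash
(python3 -m creep '[[[-0.035,0.0022,0,0,0,0,0.01],[-0.035,0.0022,0,0,0,0,0.01],[-0.035,0.0022,0,0,0,0,0.01],[-0.035,0.0022,0,0,0,0,0.01],[-0.035,0.0022,0,0,0,0,0.01]]]'
python3 -m creep '[[[-0.035,0.0022,0,0,0,0,0.01],[-0.035,0.0022,0,0,0,0,0.01],[-0.035,0.0022,0,0,0,0,0.01],[-0.03,0.001,0,0,0,0,0.01],[-0.015,0,0,0,0,0,0.01]]]'
python3 -m creep '[[[-0.008,0,0,0,0,0,0.01],[0,0,0,0,0,0,0.01],[0,0,0,0,0,0,0.01],[0,0,0,0,0,0,0.01]]]')
python3 held.py .032 .073
python3 - <<'E'
from station import bot
import cv2,numpy as np
a=[]
for n,b in(("top",(140,280,30,170)),("side",(200,380,130,310))):
    p,d=bot.get_image(n); a.append(cv2.resize(p[b[0]:b[1],b[2]:b[3]],(400,400)))
cv2.imwrite("pics/g4.png",np.hstack(a)[:,:,::-1])
E
```

```text
t: 20.2
position: [0.4804, 0.178, 0.3076]
tcp_rot: [2.221, -2.219, -0.002]
ft_force: [-0.6, 0.3, -2.1]
grip_width: 0.0291
t: 20.7
position: [0.4725, 0.3284, 0.3074]
tcp_rot: [2.223, -2.216, -0.002]
ft_force: [0.1, -0.4, -3.4]
grip_width: 0.0288
t: 21.1
position: [0.4743, 0.3335, 0.3092]
tcp_rot: [2.221, -2.222, 0.0]
ft_force: [0.3, -0.6, -1.2]
grip_width: 0.0289
tcp [0.4743 0.3335 0.3092] f [ 0.3 -0.6 -1.2]
side 163 [0.4755 0.3349 0.2362] offset [ 0.0013  0.0014 -0.073 ] res 0.0007
top 118 [0.4746 0.3345 0.2362] offset [ 0.0003  0.001  -0.073 ] res 0.0007
```

View pics/g4.png

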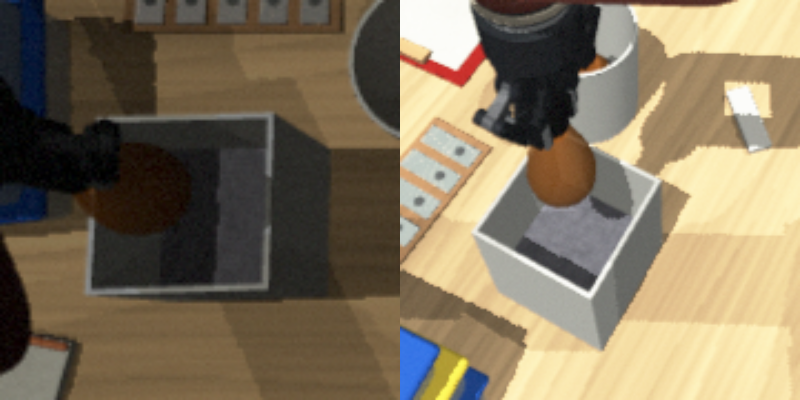

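The pear bottle hangs upright over the square tub's mouth, body at (560,170) in the right half. Now I lower it.

```bash
(python3 -m creep '[[[-0.002,0,0.008,0,0,0,0.01],[0,0,0.02,0,0,0,0.01],[0,0,0.025,0,0,0,0.01],[0,0,0.02,0,0,0,0.01],[0,0,0.015,0,0,0,0.01]]]'
python3 -m creep '[[[0,0,0.015,0,0,0,0.01],[0,0,0.01,0,0,0,0.01],[0,0,0.006,0,0,0,0.01],[0,0,0,0,0,0,0.01],[0,0,0,0,0,0,0.01]]]'
python3 -m creep '[[[0,0,0.002,0,0,0,0.01],[0,0,0.002,0,0,0,0.01],[0,0,0,0,0,0,0.01]]]')| grep -E 'pos|force'
```

```text
position: [0.4733, 0.3361, 0.2187]
ft_force: [-0.3, -0.3, -3.0]
position: [0.4745, 0.3368, 0.191]
ft_force: [0.5, 0.6, -1.8]
position: [0.474, 0.3365, 0.1862]
ft_force: [-0.3, -0.3, -2.2]
```

```bash
python3 -m creep '[[[0,0,0.002,0,0,0,0.01],[0,0,0.002,0,0,0,0.01],[0,0,0,0,0,0,0.01]]]' | grep -E 'pos|force'
```

```text
position: [0.4738, 0.3364, 0.1817]
ft_force: [0.1, -0.0, -2.0]
```

```bash
python3 -m creep '[[[0,0,0.002,0,0,0,0.01],[0,0,0.002,0,0,0,0.01],[0,0,0,0,0,0,0.01]]]' | grep -E 'pos|force'
```

```text
position: [0.4738, 0.3364, 0.1777]
ft_force: [0.4, -0.7, -3.3]
```

```bash
python3 -m creep '[[[0,0,0.002,0,0,0,0.01],[0,0,0.002,0,0,0,0.01],[0,0,0,0,0,0,0.01]]]' | grep -E 'pos|force'
```

```text
position: [0.4738, 0.3364, 0.1737]
ft_force: [-1.1, -0.2, -2.7]
```

```bash
python3 -m creep '[[[0,0,0.002,0,0,0,0.01],[0,0,0.002,0,0,0,0.01],[0,0,0,0,0,0,0.01]]]' | grep -E 'pos|force'
```

```text
position: [0.4738, 0.3364, 0.1697]
ft_force: [-0.4, -0.2, -2.3]
```

```bash
(python3 -m creep '[[[0,0,0.002,0,0,0,0.01],[0,0,0,0,0,0,0.01]]]'; python3 -m creep '[[[0,0,0.001,0,0,0,0.01],[0,0,0.001,0,0,0,0.01],[0,0,0,0,0,0,0.01]]]'; python3 -m creep '[[[0,0,0.001,0,0,0,0.01],[0,0,0,0,0,0,0.01]]]'; python3 -m creep '[[[0,0,0.001,0,0,0,0.01],[0,0,0,0,0,0,0.01]]]')| grep -E 'pos|force'
```

```text
position: [0.4739, 0.3365, 0.1679]
ft_force: [-0.6, 0.1, -2.2]
position: [0.474, 0.3365, 0.166]
ft_force: [-1.1, 0.1, -2.5]
position: [0.474, 0.3365, 0.1651]
ft_force: [-0.3, -1.0, -3.0]
position: [0.474, 0.3365, 0.1641]
ft_force: [0.0, 0.3, -3.1]
```

```bash
(python3 -m creep '[[[0,0,0.001,0,0,0,0.01],[0,0,0,0,0,0,0.01]]]'; python3 -m creep '[[[0,0,0.001,0,0,0,0.01],[0,0,0,0,0,0,0.01]]]')| grep -E 'pos|force'
```

```text
position: [0.474, 0.3365, 0.163]
ft_force: [-0.5, -0.5, -3.0]
position: [0.474, 0.3365, 0.162]
ft_force: [-0.3, -0.4, -2.9]
```

```bash
(python3 -m creep '[[[0,0,0.0007,0,0,0,0.01],[0,0,0,0,0,0,0.01]]]'; python3 -m creep '[[[0,0,0.0007,0,0,0,0.01],[0,0,0,0,0,0,0.01]]]')| grep -E 'pos|force'
```

```text
position: [0.474, 0.3365, 0.1614]
ft_force: [-0.1, 0.7, -3.2]
position: [0.474, 0.3365, 0.1607]
ft_force: [0.3, 0.7, -2.9]
```

```bash
(python3 -m creep '[[[0,0,0.0007,0,0,0,0.01],[0,0,0,0,0,0,0.01]]]'; python3 -m creep '[[[0,0,0.0007,0,0,0,0.01],[0,0,0,0,0,0,0.01]]]')| grep -E 'pos|force'
```

```text
position: [0.474, 0.3365, 0.16]
ft_force: [-0.1, 0.0, -2.1]
position: [0.4741, 0.3366, 0.1594]
ft_force: [-0.5, 0.2, -2.4]
```

```bash
(python3 -m creep '[[[0,0,0.0007,0,0,0,0.01],[0,0,0,0,0,0,0.01]]]')| grep -E 'pos|force'
```

```text
position: [0.4742, 0.3366, 0.1589]
ft_force: [-0.3, 0.4, -1.6]
```

```bash
(python3 -m creep '[[[0,0,0.0007,0,0,0,0.01],[0,0,0,0,0,0,0.01]]]';python3 -m creep '[[[0,0,0,0,0,0,0.01]]]')| grep -E 'pos|force'
```

```text
position: [0.4742, 0.3366, 0.1584]
ft_force: [-1.0, -1.1, 0.4]
position: [0.4742, 0.3366, 0.1584]
ft_force: [-0.8, -0.6, -0.0]
```

```bash
(python3 -m creep '[[[0,0,0.0007,0,0,0,0.01],[0,0,0,0,0,0,0.01]]]';python3 -m creep '[[[0,0,0,0,0,0,0.01]]]')| grep -E 'pos|force'
```

```text
position: [0.4743, 0.3366, 0.1577]
ft_force: [-0.5, 0.2, 1.2]
position: [0.4743, 0.3366, 0.1577]
ft_force: [-0.5, -0.7, 2.3]
```

Contact felt; the pad carries about 4 N. I release and withdraw.

```bash
python3 -m creep '[[[0,0,0,0,0,0,0.029],[0,0,0,0,0,0,0.030],[0,0,0,0,0,0,0.032],[0,0,0,0,0,0,0.035],[0,0,0,0,0,0,0.04]]]' 20
python3 -m creep '[[[0,0,0,0,0,0,0.045],[0,0,0,0,0,0,0.05],[0,0,0,0,0,0,0.05]]]'
python3 -m creep '[[[0,0,-0.005,0,0,0,0.05],[0,0,-0.01,0,0,0,0.05],[0,0,-0.02,0,0,0,0.05],[0,0,-0.03,0,0,0,0.05],[0,0,-0.035,0,0,0,0.05]]]'
python3 -m creep '[[[0,0,-0.04,0,0,0,0.06],[0.03,0,-0.01,0,0,0,0.07],[0.035,0,0,0,0,0,0.07],[0.04,0,0,0,0,0,0.07],[0.04,0,0,0,0,0,0.07]]]'
python3 -m creep '[[[0.04,0,0,0,0,0,0.07],[0.04,0,0,0,0,0,0.07],[0.04,0,0,0,0,0,0.07],[0.04,0,0,0,0,0,0.07],[0.04,0,0,0,0,0,0.07]]]'
python3 -m creep '[[[0.04,0,0,0,0,0,0.07],[0.04,0,0,0,0,0,0.07],[0.02,0,0,0,0,0,0.07],[0,0,0,0,0,0,0.07],[0,0,0,0,0,0,0.07]]]'
python3 - <<'E'
from station import bot
import cv2,numpy as np
from h import *
a=[]
for n,b in(("top",(80,380,40,440)),("side",(80,380,100,500))):
    p,d=bot.get_image(n); np.savez(f"pics/{n}2.npz",p=p,d=d,**bot.camera_params(n)); a.append(p[b[0]:b[1],b[2]:b[3]])
    W,_=cloud(f"pics/{n}2.npz");W=W.reshape(-1,3);W0=cloud(f"pics/{n}0.npz")[0].reshape(-1,3)
    for nm,x,y,h in(("ball",.5838,.15,.138),("pear",.4743,.3375,.193)):
        q=W[(np.hypot(W[:,0]-x,W[:,1]-y)<.045)&(W[:,2]>h-.01)&(W[:,2]<h+.01)];print(n,nm,len(q),q.mean(0).round(4) if len(q) else '',q[:,2].max().round(3) if len(q) else '')
    for nm,x,y,r in(("straight",.635,-.119,.045),("carton",.695,-.278,.07),("cup",.39,-.374,.05),("kit",.394,.07,.06)):
        f=lambda A:np.nanmean((lambda s:s[s[:,2]>.006])(A[np.hypot(A[:,0]-x,A[:,1]-y)<r]),axis=0).round(4)
        print(n,nm,f(W0),f(W))
cv2.imwrite("pics/g5.png",np.hstack(a)[:,:,::-1])
E
```

```text
t: 27.2
position: [0.474, 0.3365, 0.1571]
tcp_rot: [2.222, -2.22, -0.0]
ft_force: [-0.6, -0.8, -1.0]
grip_width: 0.0401
t: 27.5
position: [0.4741, 0.3365, 0.1573]
tcp_rot: [-2.222, 2.22, 0.0]
ft_force: [0.1, -0.7, 0.9]
grip_width: 0.0498
t: 28.0
position: [0.4736, 0.3363, 0.2581]
tcp_rot: [2.221, -2.22, -0.001]
ft_force: [-0.0, 0.3, 0.9]
grip_width: 0.0499
t: 28.5
position: [0.4741, 0.1904, 0.3088]
tcp_rot: [-2.222, 2.218, -0.002]
ft_force: [0.6, -0.4, 0.4]
grip_width: 0.0696
t: 29.0
position: [0.4742, -0.01, 0.3087]
tcp_rot: [-2.222, 2.219, -0.003]
ft_force: [1.3, 0.3, 0.5]
grip_width: 0.0697
t: 29.5
position: [0.4744, -0.1084, 0.3081]
tcp_rot: [-2.221, 2.221, -0.001]
ft_force: [-0.4, 0.3, 1.0]
grip_width: 0.0699
top ball 145 [0.5824 0.1478 0.1377] 0.142
top pear 188 [0.4735 0.3339 0.1944] 0.198
top straight [ 0.6313 -0.1168  0.0698] [ 0.6343 -0.1044  0.0546]
top carton [ 0.694  -0.2753  0.0415] [ 0.7368 -0.3061  0.0461]
top cup [ 0.3894 -0.3615  0.037 ] [ 0.3809 -0.3791  0.0537]
top kit [0.3941 0.072  0.0126] [0.3944 0.0719 0.0126]
side ball 103 [0.5821 0.1538 0.135 ] 0.139
side pear 170 [0.4724 0.341  0.1927] 0.198
side straight [ 0.6325 -0.1055  0.0571] [ 0.6325 -0.1056  0.0571]
side carton [ 0.6908 -0.264   0.0367] [ 0.6908 -0.2644  0.0371]
side cup [ 0.3884 -0.3552  0.0363] [ 0.3881 -0.3551  0.0364]
side kit [0.3931 0.0779 0.0105] [0.3928 0.078  0.0104]
```

View pics/g5.png

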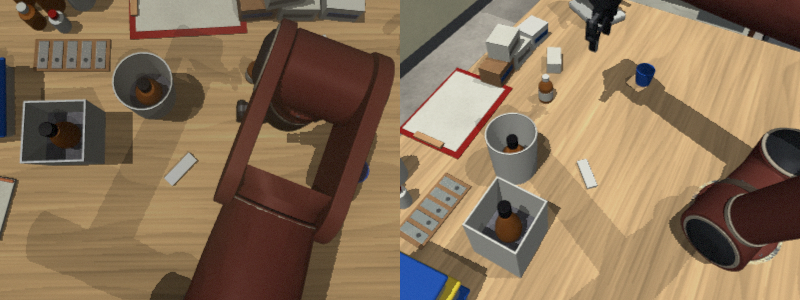

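Both bottles stand upright in their tubs: ball cap at (513,142), pear cap at (504,208) in the right half. The side camera shows the bystanders unmoved. I'm handing in.

```bash
python3 -c "
from station import bot
print(bot.close_job())"
```

```text
the job is handed in; nothing more can be done
None
```

The job is handed in, at about 30 s of the 72 s limit. Both bottles stand upright on their own: the ball-shaped one in the round tub, then the pear-shaped one in the square tub. I gripped each by its cap and lowered it in millimetre steps until the wrist force showed the pad. I released each with roughly 2 to 4 N on the foam.

**Pads and bottles:** Contact came with the undersides about 22 mm up in the round tub and 49 mm up in the square tub, which matches the camera depth. Afterwards the cap tops read about 139 mm and 195–198 mm (expected about 138 and 195). Both caps were within about 5 mm of where I set them down.

**Bystanders:** The side camera puts all four within 0.5 mm of where they started. The top camera disagreed on the straight bottle, carton and cup. I put that down to the arm blocking its view, and did not take another picture to confirm.

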